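# Pack the record cleaner's service caddy

## Task

Pack the service caddy for the record-cleaning bench: stand the black knob on the yellow pad, the bare tin dust cap on the blue pad, the cork platter pad on the white pad and the brass record weight on the red pad, each the right way up and in the middle of its pad (within about a centimetre). Set each one down rather than dropping it. The ivory knob and the purple cap belong to another machine: leave both standing where they are.

Things in the scene. Friction and masses are not known exactly. Their poses are not given: they have to be found in the camera images.
- black_knob_mid (a point): The black bakelite knob, a round ribbed control knob standing upright: 32 mm tall, skirt 44 mm across and 7 mm high, above it a ribbed grip 39 mm across at the foot, narrowing to 37 mm at the top. A short white pointer line is on its top. It weighs about 50 g. The point is on its axis, half-way up (16 mm above its underside); z is its axis, upwards. To be packed.
- tin_cap_mid (a point): The bare tin dust cap, bright grey metal, a round flat-topped lid-like cap lying closed side up: 48 mm across (a thin bead round its foot is only for looks), 22 mm tall.  It weighs about 45 g. The point is on its axis, half-way up (11 mm above its underside); z is its axis, upwards. To be packed.
- cork_pad_mid (a point): The small cork platter pad: a mottled brown cork disc lying flat, 54 mm across and 14 mm thick, about 20 g. The point is its centre, half-way up (7 mm above its underside); z is its axis, upwards. To be packed.
- weight_mid (a point): The brass record weight: a solid turned yellow-metal piece standing upright, 36 mm tall, with a foot 48 mm across and 12 mm high and a plain grip 36 mm across from 14 mm up to its top. It weighs about 280 g. The point is on its axis, half-way up (18 mm above its underside); z is its axis, upwards. To be packed.
- ivory_knob_mid (a point): The ivory (cream-white) knob, a look-alike that stays where it is, a round ribbed control knob standing upright: 32 mm tall, skirt 44 mm across and 7 mm high, above it a ribbed grip 39 mm across at the foot, narrowing to 37 mm at the top. A short black pointer line is on its top. It weighs about 50 g. The point is on its axis, half-way up (16 mm above its underside); z is its axis, upwards.
- purple_cap_mid (a point): The purple painted cap, a look-alike that stays where it is, a round flat-topped lid-like cap lying closed side up: 48 mm across (a thin bead round its foot is only for looks), 22 mm tall.  It weighs about 45 g. The point is on its axis, half-way up (11 mm above its underside); z is its axis, upwards.
- yellow_top (a point): The yellow square pad in the caddy, 84 x 84 mm and 4 mm thick, fixed. The point is the centre of its top face, 7 mm above the bench; z up, y along the caddy's length. Caddy: fixed aluminium tray 146 x 460 mm, rim 12 mm high above the bench and 3 mm thick, floor 3 mm up; holds the four pads in one centred row, 100 mm apart, in any order; turned up to 7 degrees.
- blue_top (a point): The blue square pad in the caddy, 84 x 84 mm and 4 mm thick, fixed. The point is the centre of its top face, 7 mm above the bench; z up, y along the caddy's length. Caddy: fixed aluminium tray 146 x 460 mm, rim 12 mm high above the bench and 3 mm thick, floor 3 mm up; holds the four pads in one centred row, 100 mm apart, in any order; turned up to 7 degrees.
- white_top (a point): The white square pad in the caddy, 84 x 84 mm and 4 mm thick, fixed. The point is the centre of its top face, 7 mm above the bench; z up, y along the caddy's length. Caddy: fixed aluminium tray 146 x 460 mm, rim 12 mm high above the bench and 3 mm thick, floor 3 mm up; holds the four pads in one centred row, 100 mm apart, in any order; turned up to 7 degrees.
- red_top (a point): The red square pad in the caddy, 84 x 84 mm and 4 mm thick, fixed. The point is the centre of its top face, 7 mm above the bench; z up, y along the caddy's length. Caddy: fixed aluminium tray 146 x 460 mm, rim 12 mm high above the bench and 3 mm thick, floor 3 mm up; holds the four pads in one centred row, 100 mm apart, in any order; turned up to 7 degrees.
Not all that is in view belongs to the job. Leave any grey or orange look-alike of the part that bears cork_pad_mid alone.

How it is judged:
At the end, for the whole second after the job is handed in: Black knob on yellow, tin cap on blue, cork pad on white, brass weight on red: each within 15 mm of the pad centre, resting on it (4 mm), upright within 0.15 rad, released, at rest; ivory knob and purple cap upright, within 15 mm of their starts (horizontal distance between black_knob_mid and yellow_top below 0.015 m and z of black_knob_mid in the frame of yellow_top between 0.012 and 0.02 m and angle between each of black_knob_mid, tin_cap_mid, cork_pad_mid, weight_mid, ivory_knob_mid, purple_cap_mid's own z axis and vertical below 0.15 rad and linear speed of each of black_knob, tin_cap, cork_pad, weight below 0.02 m/s and horizontal distance between tin_cap_mid and blue_top below 0.015 m and z of tin_cap_mid in the frame of blue_top between 0.007 and 0.015 m and horizontal distance between cork_pad_mid and white_top below 0.015 m and z of cork_pad_mid in the frame of white_top between 0.003 and 0.011 m and horizontal distance between weight_mid and red_top below 0.015 m and z of weight_mid in the frame of red_top between 0.014 and 0.022 m and distance of each of ivory_knob_mid, purple_cap_mid from where it was at the start of the episode below 0.015 m); the robot touches nothing.
It fails at once if a look-alike (ivory knob or purple cap) is moved by more than 15 mm (distance of any of ivory_knob_mid, purple_cap_mid from where it was at the start of the episode above 0.015 m).
It fails at once if a thing is dropped onto its pad from a height (let go and falling faster than 0.6 m/s, about 2 cm of fall) ((linear speed of black_knob above 0.6 m/s and contact force between the fingers and black_knob below 0.05 N and horizontal distance between black_knob_mid and yellow_top below 0.06 m) or (linear speed of tin_cap above 0.6 m/s and contact force between the fingers and tin_cap below 0.05 N and horizontal distance between tin_cap_mid and blue_top below 0.06 m) or (linear speed of cork_pad above 0.6 m/s and contact force between the fingers and cork_pad below 0.05 N and horizontal distance between cork_pad_mid and white_top below 0.06 m) or (linear speed of weight above 0.6 m/s and contact force between the fingers and weight below 0.05 N and horizontal distance between weight_mid and red_top below 0.06 m)).
It also fails if it takes over 93 s, if anything falls off the work surface, if the arm or the gripper's body presses on something with over 40 N, if the wrist force passes 120 N, or if a joint passes its speed limit or range.

## Robot

A 6-joint arm with a two-finger parallel gripper is mounted at the origin on the work surface. World frame = base frame: x ahead of the robot, y to its left, z up, the work surface at z = 0. Lengths are in m, angles in rad, forces in N, time in s.
With the tool pointing down it reaches from about 0.2 to 0.875 m from the base axis. Payload 3.4 kg.
Tool frame: the origin (TCP) lies on the centre line of the jaws, within the pads' length; the fingertips stand 17 mm ahead of it and the grasp point (between the pads) lies 2 mm behind it; z points along the fingers, y is the direction in which the jaws open and shut (so a half turn about z gives the same grasp; the last joint's range is limited). The gripper opens to 94 mm and grips with 3 to 60 N. Pads are 16 mm wide; open, the fingers measure 119 mm over their backs; the gripper's body (75 mm by 177 mm) begins 78 mm behind the grasp point.
Start: joints at [1.131, 0.276, 1.505, -0, 1.361, -0.121], TCP at [0.18, 0.546, 0.19] pointing down, gripper open.
Joint ranges: [-2.89, 2.89], [-0.75, 2.08], [0.22, 2.7], [-1.18, 4.32], [0.11, 2.71], [-2.7, 2.7]. Speed limits (rad/s): [2.57, 2.57, 3.14, 3.14, 3.14, 3.14].

## Interface

Orientations are given as [roll, pitch, yaw] about the fixed x, y, z axes, in that order (R = Rz(yaw) Ry(pitch) Rx(roll)).
In Python, from cell import manip gives the robot as it stands.
- The arm moves only by the shell command python3 -m handwheel 'ROWS' [FORCE]. ROWS is JSON, a list of rows, each a list of 3 entries, a list of its own where there are three numbers: the turn, a rotation vector about the world's x, y, z in rad, then the shift along the world's x, y, z in cm, then the finger opening in cm, from 0 to 9.4. A call has 1 to 20 rows; each row shifts and turns the commanded pose from where the row before left it; what a row does not reach is not made up. A row lasts 1/12 s, in which the tool goes at most 41.7 mm and 7.16 degrees, less where a joint would pass 70% of its speed; a pose out of reach is approached as far as the arm can. A call with a gripper value outside its range is refused whole. The fingers move at their own pace and stop on an object; FORCE is the grip in N (left out, the last holds). Time passes only in rows, so rows that do not move let the fingers close. It gives the time, the measured TCP pose, the force and the opening at its end, in the units of the state.
- manip.read_state(): the state, without advancing time (a new reading comes with each control period).
- manip.grab_frame(name): name is "scene" or "side" or "wrist"; returns a dict with "img" (400x640x3 uint8, blue, green, red), "fx", "fy", "cx", "cy" (pixels), "position" and "rotation" of the camera in the world; the wrist camera has in their place "tool_from_camera" (4x4, takes a point from camera to tool coordinates, whose origin is the TCP and whose axes are the flange's). Camera axes: x right, y up, looking along -z (the intrinsics and any distortion apply to the point x, -y, -z); pixel columns grow to the right and rows downward; lengths in m; the calibration is good to about 2 mm. A picture is of the moment at which its call begins: read the wrist's pose just before it. There is no depth.
- manip.sign_off(): hands the job in, once; it reports no verdict.
The state is a dict: "clock": time; "joints": joint angles; "qd": joint speeds; "effort": joint torques, N m; "tcp_pos": TCP position; "orientation": TCP orientation; "wrist_force": force on the tool from outside, world axes, zero at the start; "torque": the same for the moment, N m; "opening": opening from 0.0 (shut) to 1.0 (fully open).
Only numpy, scipy, OpenCV 4.12 (cv2) and the standard library are available. Lean on these libraries where they do the work, as an engineer would, in place of code of your own. Each camera call takes 0.05 s, during which the arm holds its last target. There are 200 camera calls.

## Working session

There is one attempt and no reset: what is moved stays moved. The work goes in short steps, Python scripts to look and compute and a shell command to move; the robot and the scene stay as the last step left them, time stands still between calls to the robot, and variables do not carry over. Pictures are saved under pics/ and viewed, about 12 in all and at most 16, crops included, and the job is handed in when it is done.

```bash
mkdir -p pics; ls
python3 - <<'E'
from cell import manip
import cv2,pickle
s=manip.read_state();print(s)
d={}
for n in("scene","side","wrist"):
    f=manip.grab_frame(n);d[n]=f;cv2.imwrite(f"pics/{n}0.png",f["img"])
    print(n,{k:v for k,v in f.items() if k!="img"})
d["s"]=s
pickle.dump(d,open("f0.pkl","wb"))
E
```

```text
pics
{'clock': 0.0, 'joints': array([ 1.13097037e+00,  2.76567994e-01,  1.50606654e+00, -3.09173668e-05,
        1.36068490e+00, -1.20981214e-01]), 'qd': array([ 0.00041325, -0.00090024, -0.00022905, -0.00039946, -0.00101561,
       -0.00091312]), 'effort': array([ 2.32079969e-03, -4.04585195e+01, -2.37231320e+01,  7.04025663e-02,
        3.45794403e-02, -1.10336030e-04]), 'tcp_pos': array([0.18000968, 0.54550248, 0.18914669]), 'orientation': array([-3.13987484e+00, -1.78393617e-04,  2.82275423e+00]), 'wrist_force': array([-0.32195106, -0.28317607, -0.31480498]), 'torque': array([-0.02279439, -0.00182003,  0.01520129]), 'opening': 0.9959413409884741}
scene {'fx': 484.1353526705878, 'fy': 484.1353526705878, 'cx': 325.79011608861043, 'cy': 188.5636376996336, 'position': array([1.16900912, 0.30388006, 0.89536987]), 'rotation': array([0.73819579, 0.01876397, 1.96798842])}
side {'fx': 379.9169597278998, 'fy': 379.9169597278998, 'cx': 319.96709171195016, 'cy': 197.95704275055377, 'position': array([ 0.02712778, -0.7343775 ,  0.66823305]), 'rotation': array([ 0.94711264,  0.01867681, -0.60020271])}
wrist {'fx': 333.04049014265246, 'fy': 333.04049014265246, 'cx': 319.33722032072666, 'cy': 198.19229862955953, 'tool_from_camera': array([[-1.88023912e-04,  9.58595656e-01,  2.84770667e-01,
         8.41368806e-02],
       [ 9.99999904e-01,  2.92941454e-04, -3.25835918e-04,
        -9.52025071e-04],
       [-3.95766029e-04,  2.84770578e-01, -9.58595619e-01,
        -1.95123715e-01],
       [ 0.00000000e+00,  0.00000000e+00,  0.00000000e+00,
         1.00000000e+00]])}
```

View pics/scene0.png

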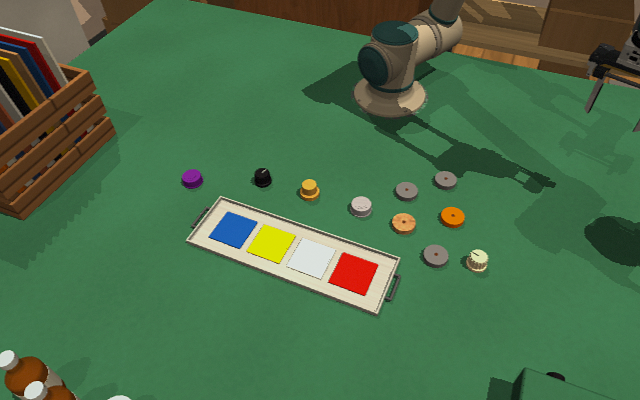

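View pics/side0.png

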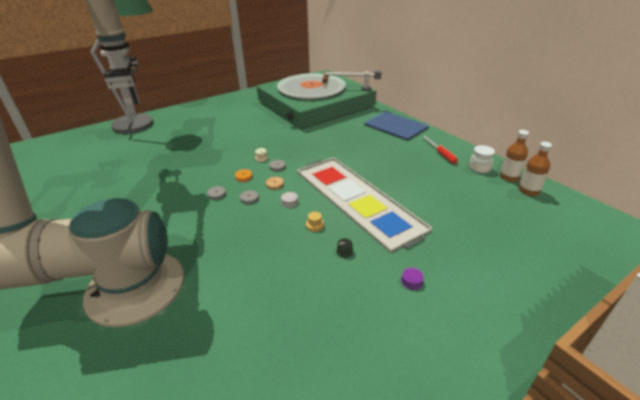

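The scene view shows the purple cap (192,178), black knob (263,177), brass weight (309,188), tin cap (361,206) and ivory knob (477,260). There are five flat discs: greys at (406,191), (445,180) and (435,255), plain orange at (452,217), and a mottled one at (403,223). The mottled disc fits "mottled brown cork". I'll check that in a crop and compute positions.

```bash
cat > h.py <<'E'
import numpy as np,cv2
from scipy.spatial.transform import Rotation as R
def cam(f,s=None):
    if "tool_from_camera" in f:
        T=f["tool_from_camera"];Rt=R.from_euler("xyz",s["orientation"]).as_matrix()
        return Rt@T[:3,:3],Rt@T[:3,3]+s["tcp_pos"]
    return R.from_euler("xyz",f["rotation"]).as_matrix(),f["position"]
def ray(f,u,v,z,s=None):
    M,p=cam(f,s);d=M@np.array([(u-f["cx"])/f["fx"],-(v-f["cy"])/f["fy"],-1])
    return p+d*(z-p[2])/d[2]
def blob(f,m,near,rad=30):
    "centroid of the contour closest to near"
    c,_=cv2.findContours(m.astype(np.uint8)*255,cv2.RETR_EXTERNAL,cv2.CHAIN_APPROX_NONE)
    c=[k for k in c if cv2.contourArea(k)>25]
    k=min(c,key=lambda k:np.hypot(*(k.mean((0,1))-near)))
    mm=cv2.moments(cv2.convexHull(k));return np.array([mm["m10"],mm["m01"]])/mm["m00"],cv2.contourArea(k)
E
python3 - <<'E'
from h import *;import pickle
d=pickle.load(open("f0.pkl","rb"));f=d["scene"];im=f["img"]
cv2.imwrite("pics/crop1.png",cv2.resize(im[160:290,340:500],None,fx=4.5,fy=4.5,interpolation=cv2.INTER_CUBIC))
# objects: blob of not-green; mid-height plane
hsv=cv2.cvtColor(im,cv2.COLOR_BGR2HSV);H,S,V=cv2.split(hsv)
ng=~((H>50)&(H<95)&(S>70))|((V<30))
b,g,r=[im[...,i].astype(int) for i in range(3)]
for n,p,h in [("purple",(192,178),11),("black",(263,177),16),("brass",(309,188),18),("tin",(361,206),11),("cork",(403,223),7),("ivory",(477,260),16),("orange",(452,217),7),("g1",(406,191),7),("g2",(445,180),7),("g3",(435,255),7)]:
    q,a=blob(f,ng,p);print(n,q.round(1),a,ray(f,*q,h/1000)[:2].round(4))
for n,p in [("blue",(233,229)),("yellow",(271,243)),("white",(311,258)),("red",(354,273))]:
    m=np.abs(im.astype(int)-np.median(im[p[1]-5:p[1]+6,p[0]-5:p[0]+6].reshape(-1,3),axis=0)).max(2)<35
    q,a=blob(f,m,p);print(n,q.round(1),a,ray(f,*q,.007)[:2].round(4))
E
```

```text
purple [191.9 178.5] 312.5 [ 0.5276 -0.3514]
black [262.2 177.6] 232.0 [ 0.4626 -0.1838]
brass [309.3 189.9] 324.0 [ 0.4584 -0.0559]
tin [360.7 206.5] 358.0 [0.4558 0.077 ]
cork [403.3 223.4] 398.5 [0.4639 0.1852]
ivory [477.  260.8] 382.0 [0.5103 0.3619]
orange [452.1 216.9] 400.5 [0.4028 0.2852]
g1 [406.2 191.2] 330.5 [0.3647 0.1628]
g2 [445.1 179.9] 319.5 [0.2921 0.2423]
g3 [435.3 255.6] 454.5 [0.5243 0.2756]
blue [232.9 229.4] 919.0 [ 0.6277 -0.1745]
yellow [270.9 243.3] 998.0 [ 0.6299 -0.0746]
white [295.6 262.2] 2718.5 [ 0.6549 -0.0013]
red [353.3 273.3] 1186.5 [0.6341 0.1253]
```

View pics/crop1.png

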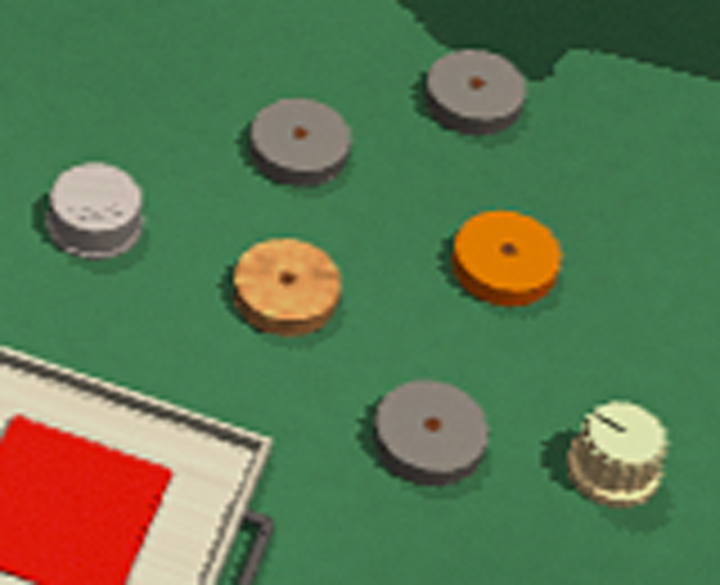

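The crop confirms the mottled tan-brown disc at scene pixel (403,223) is the cork. The others are plain orange or grey. Next I turn the jaws along y and take one wrist view from above the middle to refine the positions.

```bash
python3 -m handwheel '[[[0,0,0.106],[2,-3.4,0],9.4],[[0,0,0.106],[2,-3.4,0],9.4],[[0,0,0.106],[2,-3.4,0],9.4],[[0,0,0],[2,-3.4,0],9.4],[[0,0,0],[2,-3.4,0],9.4],[[0,0,0],[2,-3.4,0],9.4],[[0,0,0],[2,-3.4,0],9.4],[[0,0,0],[2,-3.4,0],9.4],[[0,0,0],[2,-3.4,0],9.4],[[0,0,0],[2,-3.4,0],9.4],[[0,0,0],[2,-3.4,0],9.4],[[0,0,0],[2,-3.4,0],9.4],[[0,0,0],[2,-3.4,0],9.4],[[0,0,0],[2,-3.4,0],9.4],[[0,0,0],[2,-3.4,0],9.4],[[0,0,0],[2,-3.4,0],9.4],[[0,0,0],[0,0,0],9.4],[[0,0,0],[0,0,0],9.4],[[0,0,0],[0,0,0],9.4]]'
python3 - <<'E'
from h import *;from cell import manip
import pickle
s=manip.read_state();f=manip.grab_frame("wrist");pickle.dump((s,f),open("w1.pkl","wb"));cv2.imwrite("pics/w1.png",f["img"])
print(s["tcp_pos"],s["orientation"])
M,p=cam(f,s)
for n,P in dict(black=(.4626,-.1838,.016),brass=(.4584,-.0559,.018),tin=(.4558,.077,.011),cork=(.4639,.1852,.007),blue=(.6277,-.1745,.007),red=(.6341,.1253,.007)).items():
    c=M.T@(np.array(P)-p);print(n,f["cx"]+f["fx"]*c[0]/-c[2],f["cy"]-f["fy"]*c[1]/-c[2])
E
```

```text
clock: 1.73
tcp_pos: [0.4995, 0.0024, 0.1895]
orientation: [3.141, -0.002, 3.14]
wrist_force: [0.7, 0.1, 0.8]
opening: 1.002
[0.49949443 0.00235415 0.18950268] [ 3.14056760e+00 -1.68560101e-03  3.13991929e+00]
black 150.5974122156958 144.7984099469361
brass 266.2651435917878 140.93347009404508
tin 386.76316288433054 137.5838686215975
cork 481.44797260974076 144.25054912317228
blue 180.30553889616883 274.65418016403635
red 416.2853769579653 278.5834367189848
```

View pics/w1.png

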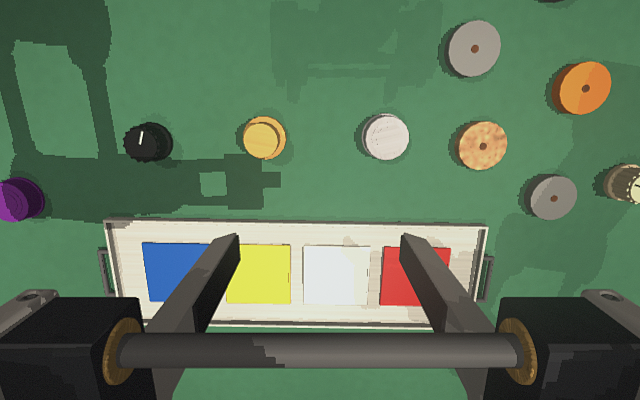

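The wrist view agrees with the predictions: black (148,142), brass (264,138), tin (386,137), cork (482,145), and pads blue, yellow, white and red from left to right. I'll refine once from this view.

Run:
```python
from h import *;import pickle
s,f=pickle.load(open("w1.pkl","rb"));im=f["img"]
H,S,V=cv2.split(cv2.cvtColor(im,cv2.COLOR_BGR2HSV))
for n,m,p,h in [("black",V<45,(148,142),.016),("brass",(H<32)&(S>110)&(V>90),(264,138),.014),("tin",(S<60)&(V>90),(386,137),.011),("cork",(H<25)&(S>50)&(V>80),(482,145),.007),("yellow",(H>22)&(H<35)&(S>130)&(V>120),(258,274),.007),("white",(S<12)&(V>200),(336,275),.007)]:
    q,a=blob(f,m,p);print(n,q.round(1),a,ray(f,*q,h,s)[:2].round(4))
print("white corners mid",ray(f,336.5,275.5,.007,s))
```

```text
black [147.7 142.2] 1443.5 [ 0.4598 -0.1866]
brass [264.1 137.4] 1424.0 [ 0.455  -0.0588]
tin [384.6 136.4] 1719.0 [0.4545 0.0746]
cork [480.4 144.6] 1936.5 [0.4643 0.1841]
yellow [260.2 274.8] 3191.5 [ 0.6281 -0.0733]
white [328.1 276.3] 2622.0 [0.6305 0.013 ]
white corners mid [0.62942999 0.02357738 0.007     ]
```

Positions agree within 3 mm. I start with the tin cap: target TCP (0.455, 0.076, 0.021).

```bash
python3 -m handwheel '[[[0,0,0],[-1.5,2.5,-2],9.4],[[0,0,0],[-1.5,2.5,-2],9.4],[[0,0,0],[-1.45,2.35,-2],9.4],[[0,0,0],[0,0,-2.5],9.4],[[0,0,0],[0,0,-2.5],9.4],[[0,0,0],[0,0,-2.5],9.4],[[0,0,0],[0,0,-2],9.4],[[0,0,0],[0,0,-1.3],9.4],[[0,0,0],[0,0,0],9.4],[[0,0,0],[0,0,0],9.4]]' 15; python3 -m handwheel '[[[0,0,0],[0,0,0],3.5],[[0,0,0],[0,0,0],3.5],[[0,0,0],[0,0,0],3.5],[[0,0,0],[0,0,0],3.5],[[0,0,0],[0,0,0],3.5],[[0,0,0],[0,0,0],3.5],[[0,0,0],[0,0,0],3.5],[[0,0,0],[0,0,0],3.5]]' 15
```

```text
clock: 2.62
tcp_pos: [0.4546, 0.0767, 0.0219]
orientation: [3.141, -0.001, -3.14]
wrist_force: [0.1, -0.1, 0.7]
opening: 1.001
clock: 3.28
tcp_pos: [0.4558, 0.0755, 0.0221]
orientation: [3.141, 0.0, 3.141]
wrist_force: [0.1, 0.3, 0.2]
opening: 0.471
```

```bash
python3 -m handwheel '[[[0,0,0],[0,0,0],3.5],[[0,0,0],[0,0,0],3.5],[[0,0,0],[0,0,1],3.5],[[0,0,0],[0,0,2],3.5],[[0,0,0],[0,0,3],3.5],[[0,0,0],[0,0,3],3.5],[[0,0,0],[0,0,0],3.5]]'
python3 - <<'E'
from h import *;from cell import manip
f=manip.grab_frame("wrist");cv2.imwrite("pics/w2.png",f["img"])
E
```

```text
clock: 3.87
tcp_pos: [0.4599, 0.0757, 0.117]
orientation: [3.141, 0.01, 3.141]
wrist_force: [0.3, 0.4, 1.3]
opening: 0.37
```

View pics/w2.png

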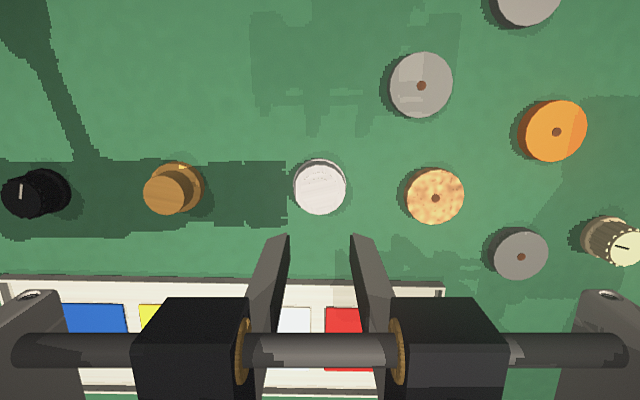

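The fingers closed on nothing; the cap still stands at (320,187). I'll measure where it is now against both calibrated views.

Run:
```python
from h import *;from cell import manip
import pickle
s=manip.read_state();f=manip.grab_frame("wrist");g=manip.grab_frame("scene");k=manip.grab_frame("side");pickle.dump((s,f,g,k),open("w2.pkl","wb"))
print(s["tcp_pos"],s["orientation"])
S,V=cv2.split(cv2.cvtColor(f["img"],cv2.COLOR_BGR2HSV))[1:]
q,a=blob(f,(S<60)&(V>90),(320,187));print("tin",q,a,ray(f,*q,.011,s))
M,p=cam(g)
for n,P in dict(tcp=s["tcp_pos"],tip=s["tcp_pos"]-[0,0,.017]).items():
  for c in (g,k):
    M,p=cam(c);x=M.T@(P-p);print(n,c["cx"]-c["fx"]*x[0]/x[2],c["cy"]+c["fy"]*x[1]/x[2])
a=cv2.resize(g["img"][110:310,270:430],None,fx=2.5,fy=2.5,interpolation=2);b=cv2.resize(k["img"][90:290,210:370],None,fx=2.5,fy=2.5,interpolation=2)
cv2.imwrite("pics/c3.png",np.hstack([a,b]))
```

```text
[0.45836009 0.07561071 0.11474675] [3.14139847 0.00696914 3.14081717]
tin [318.98902298 188.77766414] 2404.5 [0.45439425 0.07476243 0.011     ]
tcp 361.3242505934356 177.04034584629332
tcp 287.3948968563776 168.73681539935822
tip 361.05591871870377 182.2564480527588
tip 287.808063925949 173.88497973627807
```

View pics/c3.png

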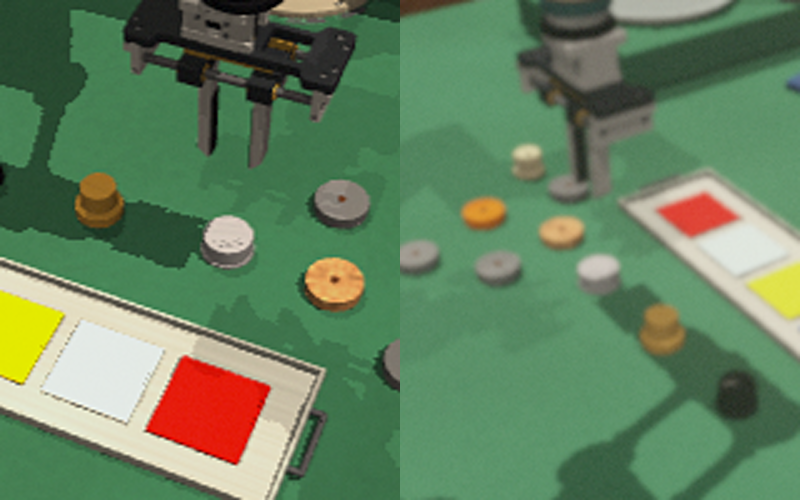

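In both fixed views the tips sit about 9 px above where the stated 17 mm tip offset puts them. The wrist view shows the same, so the real tips are about 12 mm above the reported TCP and the jaws closed over the cap. I'll retry 2 cm lower and watch the force.

```bash
python3 -m handwheel '[[[0,0,0],[0,0,0],9.4],[[0,0,0],[0,0,0],9.4],[[0,0,0],[0,0,0],9.4],[[0,0,0],[0,0,0],9.4],[[0,0,0],[0,0,-2],9.4],[[0,0,0],[0,0,-2],9.4],[[0,0,0],[0,0,-2],9.4],[[0,0,0],[0,0,-2],9.4],[[0,0,0],[0,0,-1.0],9.4],[[0,0,0],[0,0,-1.0],9.4],[[0,0,0],[0,0,-0.5],9.4],[[0,0,0],[0,0,-0.4],9.4],[[0,0,0],[0,0,0],9.4],[[0,0,0],[0,0,0],9.4]]'
python3 - <<'E'
from h import *;from cell import manip
import pickle
s=manip.read_state();print(s["tcp_pos"],s["wrist_force"])
g=manip.grab_frame("scene");k=manip.grab_frame("side");f=manip.grab_frame("wrist")
a=cv2.resize(g["img"][130:230,300:420],None,fx=3.3,fy=3.3,interpolation=2);b=cv2.resize(k["img"][150:250,230:350],None,fx=3.3,fy=3.3,interpolation=2)
cv2.imwrite("pics/c4.png",np.hstack([a,b]))
E
```

```text
clock: 5.23
tcp_pos: [0.456, 0.0756, 0.0032]
orientation: [3.141, 0.0, 3.141]
wrist_force: [-0.3, 0.4, 0.0]
opening: 1.0
[0.45600229 0.07557301 0.00317804] [-0.29569367  0.38420874  0.02334911]
```

View pics/c4.png

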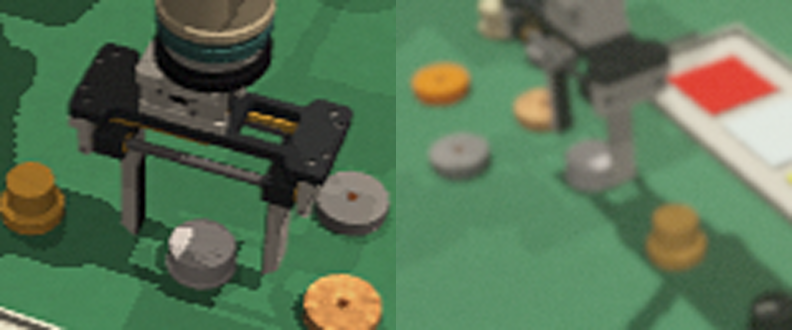

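The jaws straddle the cap, with the mid-point of the tips at scene (361,207) on the cap's centre, tips about 12–15 mm up. I go 6 mm lower and grip.

```bash
python3 -m handwheel '[[[0,0,0],[0,0,-0.3],9.4],[[0,0,0],[0,0,-0.3],9.4],[[0,0,0],[0,0,0],3.5],[[0,0,0],[0,0,0],3.5],[[0,0,0],[0,0,0],3.5],[[0,0,0],[0,0,0],3.5],[[0,0,0],[0,0,0],3.5],[[0,0,0],[0,0,0],3.5],[[0,0,0],[0,0,0],3.5],[[0,0,0],[0,0,0],3.5],[[0,0,0],[0,0,0],3.5]]' 15; python3 -m handwheel '[[[0,0,0],[0,0,0.5],3.5],[[0,0,0],[0,0,1.5],3.5],[[0,0,0],[0,0,3],3.5],[[0,0,0],[0,0,3],3.5],[[0,0,0],[0,0,0],3.5],[[0,0,0],[0,0,0],3.5]]'
```

```text
clock: 6.3
tcp_pos: [0.4558, 0.0756, -0.003]
orientation: [3.142, 0.0, 3.141]
wrist_force: [0.9, -0.2, -0.8]
opening: 0.507
clock: 6.8
tcp_pos: [0.4572, 0.0756, 0.0787]
orientation: [3.141, 0.004, 3.141]
wrist_force: [-1.0, 0.3, -0.5]
opening: 0.507
```

Gripped (47.7 mm). On to the blue pad.

```bash
python3 -m handwheel '[[[0,0,0],[1.71,-2.51,0],3.5],[[0,0,0],[1.71,-2.51,0],3.5],[[0,0,0],[1.71,-2.51,0],3.5],[[0,0,0],[1.71,-2.51,0],3.5],[[0,0,0],[1.71,-2.51,0],3.5],[[0,0,0],[1.71,-2.51,0],3.5],[[0,0,0],[1.71,-2.51,0],3.5],[[0,0,0],[1.71,-2.51,0],3.5],[[0,0,0],[1.71,-2.51,0],3.5],[[0,0,0],[1.71,-2.51,0],3.5],[[0,0,0],[0,0,-1.5],3.5],[[0,0,0],[0,0,-1.5],3.5],[[0,0,0],[0,0,-1.5],3.5],[[0,0,0],[0,0,-1],3.5],[[0,0,0],[0,0,-0.5],3.5],[[0,0,0],[0,0,-0.5],3.5],[[0,0,0],[0,0,-0.3],3.5],[[0,0,0],[0,0,-0.2],3.5],[[0,0,0],[0,0,-0.1],3.5],[[0,0,0],[0,0,0],3.5]]'
```

```text
clock: 8.47
tcp_pos: [0.627, -0.1755, 0.0064]
orientation: [-3.141, 0.001, 3.141]
wrist_force: [0.9, -0.4, -0.4]
opening: 0.503
```

```bash
python3 -m handwheel '[[[0,0,0],[0,0,-0.1],3.5],[[0,0,0],[0,0,-0.1],3.5],[[0,0,0],[0,0,0],3.5],[[0,0,0],[0,0,0],7.5],[[0,0,0],[0,0,0],7.5],[[0,0,0],[0,0,0],7.5],[[0,0,0],[0,0,0],7.5],[[0,0,0],[0,0,0],7.5],[[0,0,0],[0,0,1],7.5],[[0,0,0],[0,0,2],7.5],[[0,0,0],[0,0,3],9.4],[[0,0,0],[0,0,3],9.4],[[0,0,0],[0,0,0],9.4]]'
python3 -m handwheel '[[[0,0,0],[-3.3,-0.2,0],9.4],[[0,0,0],[-3.3,-0.2,0],9.4],[[0,0,0],[-3.3,-0.2,0],9.4],[[0,0,0],[-3.3,-0.2,0],9.4],[[0,0,0],[-3.4,-0.2,0],9.4],[[0,0,0],[0,0,0],9.4],[[0,0,0],[0,0,0],9.4],[[0,0,0],[0,0,0],9.4]]'
python3 - <<'E'
from h import *;from cell import manip
import pickle
s=manip.read_state();f=manip.grab_frame("wrist");cv2.imwrite("pics/w5.png",f["img"]);pickle.dump((s,f),open("w5.pkl","wb"))
V=cv2.cvtColor(f["img"],cv2.COLOR_BGR2HSV)[...,2]
q,a=blob(f,V<45,(320,190));print("black",q,a,ray(f,*q,.016,s))
E
```

```text
clock: 9.55
tcp_pos: [0.631, -0.1771, 0.1014]
orientation: [-3.137, 0.012, 3.141]
wrist_force: [0.3, -0.5, 1.2]
opening: 0.973
clock: 10.22
tcp_pos: [0.4619, -0.186, 0.0947]
orientation: [-3.141, 0.002, 3.14]
wrist_force: [0.9, -1.0, 0.4]
opening: 0.998
black [142.64320063 329.78685572] 12989.0 [ 0.59261351 -0.35875002  0.016     ]
```

View pics/w5.png

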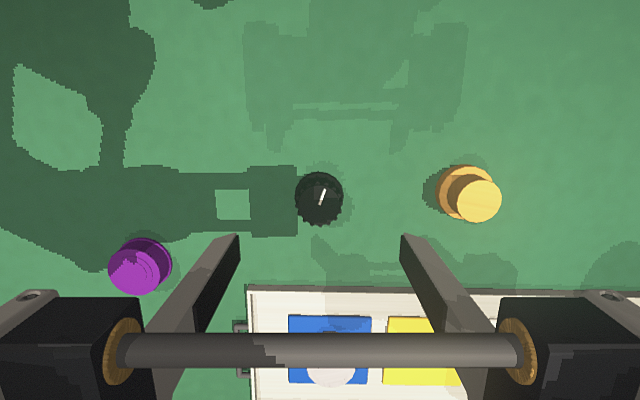

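Black knob at (319,198), directly under the tool; the tin cap looks central on blue. Now I grasp the knob on its grip.

```bash
python3 -m handwheel '[[[0,0,0],[-0.2,0,-2],9.4],[[0,0,0],[0,0,-2],9.4],[[0,0,0],[0,0,-2],9.4],[[0,0,0],[0,0,-2],9.4],[[0,0,0],[0,0,-1],9.4],[[0,0,0],[0,0,-0.3],9.4],[[0,0,0],[0,0,0],6],[[0,0,0],[0,0,0],3],[[0,0,0],[0,0,0],3],[[0,0,0],[0,0,0],3],[[0,0,0],[0,0,0],3],[[0,0,0],[0,0,0],3],[[0,0,0],[0,0,0],3],[[0,0,0],[0,0,0],3],[[0,0,0],[0,0,0],3],[[0,0,0],[0,0,0],3],[[0,0,0],[0,0,0],3]]' 15; python3 -m handwheel '[[[0,0,0],[0,0,0.5],3],[[0,0,0],[0,0,1.5],3],[[0,0,0],[0,0,3],3],[[0,0,0],[0,0,3],3],[[0,0,0],[0,0,0],3],[[0,0,0],[0,0,0],3]]'
```

```text
clock: 11.68
tcp_pos: [0.4588, -0.1855, 0.0011]
orientation: [-3.142, 0.0, 3.141]
wrist_force: [-0.8, 0.6, 1.8]
opening: 0.374
clock: 12.18
tcp_pos: [0.4599, -0.1861, 0.0827]
orientation: [-3.14, 0.004, 3.141]
wrist_force: [-1.3, 0.0, -0.4]
opening: 0.375
```

```bash
python3 -m handwheel '[[[0,0,0],[2.8,1.85,0],3],[[0,0,0],[2.8,1.85,0],3],[[0,0,0],[2.8,1.85,0],3],[[0,0,0],[2.8,1.85,0],3],[[0,0,0],[2.9,1.85,0],3],[[0,0,0],[2.9,1.85,0],3],[[0,0,0],[0,0,0],3],[[0,0,0],[0,0,0],3]]'
python3 - <<'E'
from h import *;from cell import manip
g=manip.grab_frame("scene");k=manip.grab_frame("side")
a=cv2.resize(g["img"][130:270,190:330],None,fx=2.8,fy=2.8,interpolation=2);b=cv2.resize(k["img"][110:250,300:440],None,fx=2.8,fy=2.8,interpolation=2)
cv2.imwrite("pics/c6.png",np.hstack([a,b]))
E
```

```text
clock: 12.85
tcp_pos: [0.6284, -0.0731, 0.0786]
orientation: [3.141, -0.004, -3.14]
wrist_force: [-0.8, 0.1, -0.7]
opening: 0.373
```

View pics/c6.png

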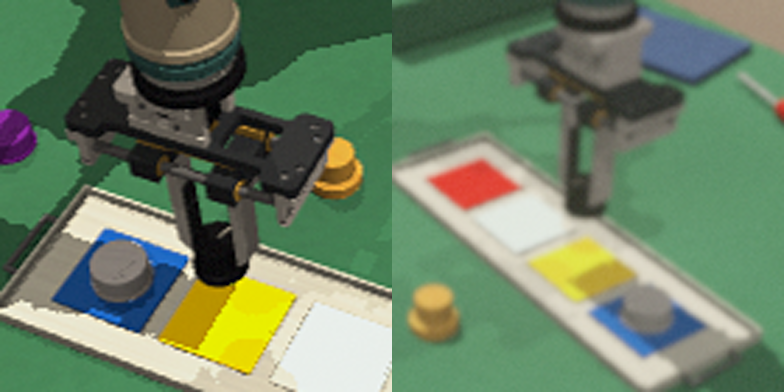

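The knob hangs upright in the jaws and the tin cap sits central on blue. I set the knob down.

```bash
python3 -m handwheel '[[[0,0,0],[0,-0.1,-1.5],3],[[0,0,0],[0,0,-1.5],3],[[0,0,0],[0,0,-1.5],3],[[0,0,0],[0,0,-1.2],3],[[0,0,0],[0,0,-0.6],3],[[0,0,0],[0,0,-0.4],3],[[0,0,0],[0,0,-0.2],3],[[0,0,0],[0,0,-0.2],3],[[0,0,0],[0,0,-0.1],3],[[0,0,0],[0,0,0],3],[[0,0,0],[0,0,0],3]]'
```

```text
clock: 13.87
tcp_pos: [0.6291, -0.0755, 0.0095]
orientation: [-3.141, 0.001, 3.141]
wrist_force: [0.2, 0.0, -0.3]
opening: 0.381
```

```bash
python3 -m handwheel '[[[0,0,0],[0,0,-0.15],3],[[0,0,0],[0,0,0],3],[[0,0,0],[0,0,0],7],[[0,0,0],[0,0,0],7],[[0,0,0],[0,0,0],7],[[0,0,0],[0,0,0],7],[[0,0,0],[0,0,0],7],[[0,0,0],[0,0,0],7],[[0,0,0],[0,0,1],7],[[0,0,0],[0,0,2],7],[[0,0,0],[0,0,3],9.4],[[0,0,0],[0,0,3],9.4],[[0,0,0],[0,0,0],9.4]]'
python3 -m handwheel '[[[0,0,0],[-3.4,0.36,0],9.4],[[0,0,0],[-3.4,0.36,0],9.4],[[0,0,0],[-3.4,0.36,0],9.4],[[0,0,0],[-3.4,0.36,0],9.4],[[0,0,0],[-3.6,0.36,0],9.4],[[0,0,0],[0,0,0],9.4],[[0,0,0],[0,0,0],9.4],[[0,0,0],[0,0,0],9.4]]'
python3 - <<'E'
from h import *;from cell import manip
s=manip.read_state();f=manip.grab_frame("wrist");cv2.imwrite("pics/w7.png",f["img"])
H,S,V=cv2.split(cv2.cvtColor(f["img"],cv2.COLOR_BGR2HSV))
q,a=blob(f,(H<32)&(S>110)&(V>90),(320,195));print("brass",q,a,ray(f,*q,.018,s))
E
```

```text
clock: 14.95
tcp_pos: [0.6332, -0.0764, 0.1047]
orientation: [-3.139, 0.012, 3.141]
wrist_force: [1.0, -0.6, 1.1]
opening: 0.925
clock: 15.62
tcp_pos: [0.4581, -0.0578, 0.0983]
orientation: [-3.141, 0.003, 3.141]
wrist_force: [0.9, 0.4, -0.2]
opening: 1.002
brass [318.16524095 195.88394639] 2291.0 [ 0.45365547 -0.05941784  0.018     ]
```

View pics/w7.png

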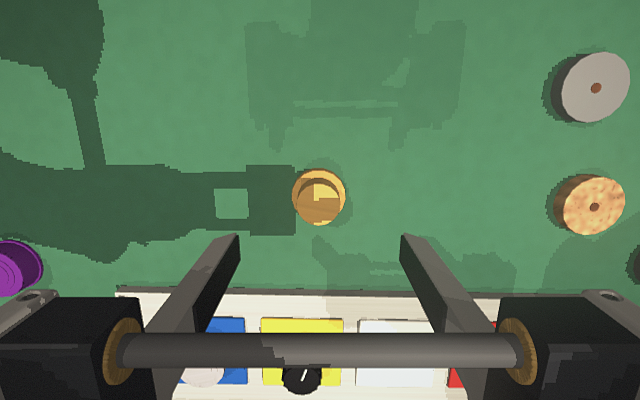

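Brass weight at (318,196), under the tool; the knob is centred on yellow. I grasp the weight's grip above its foot.

```bash
python3 -m handwheel '[[[0,0,0],[-0.2,-0.1,-2],9.4],[[0,0,0],[0,0,-2],9.4],[[0,0,0],[0,0,-2],9.4],[[0,0,0],[0,0,-2],9.4],[[0,0,0],[0,0,-0.8],9.4],[[0,0,0],[0,0,-0.2],9.4],[[0,0,0],[0,0,0],6],[[0,0,0],[0,0,0],2.8],[[0,0,0],[0,0,0],2.8],[[0,0,0],[0,0,0],2.8],[[0,0,0],[0,0,0],2.8],[[0,0,0],[0,0,0],2.8],[[0,0,0],[0,0,0],2.8],[[0,0,0],[0,0,0],2.8],[[0,0,0],[0,0,0],2.8],[[0,0,0],[0,0,0],2.8],[[0,0,0],[0,0,0],2.8],[[0,0,0],[0,0,0],2.8]]' 35; python3 -m handwheel '[[[0,0,0],[0,0,0.5],2.8],[[0,0,0],[0,0,1.5],2.8],[[0,0,0],[0,0,3],2.8],[[0,0,0],[0,0,3],2.8],[[0,0,0],[0,0,0],2.8],[[0,0,0],[0,0,0],2.8]]'
```

```text
clock: 17.17
tcp_pos: [0.4547, -0.0585, 0.0076]
orientation: [-3.142, -0.0, 3.141]
wrist_force: [-0.3, 0.3, 0.7]
opening: 0.366
clock: 17.67
tcp_pos: [0.4557, -0.0587, 0.0885]
orientation: [-3.141, 0.003, 3.141]
wrist_force: [-0.9, 0.3, -3.0]
opening: 0.365
```

Held (3 N of weight). On to the red pad.

```bash
python3 -m handwheel '[[[0,0,0],[2.2,2.3,0],2.8],[[0,0,0],[2.2,2.3,0],2.8],[[0,0,0],[2.2,2.3,0],2.8],[[0,0,0],[2.2,2.3,0],2.8],[[0,0,0],[2.2,2.3,0],2.8],[[0,0,0],[2.2,2.3,0],2.8],[[0,0,0],[2.3,2.3,0],2.8],[[0,0,0],[2.3,2.3,0],2.8],[[0,0,0],[0,0,-1.5],2.8],[[0,0,0],[0,0,-1.5],2.8],[[0,0,0],[0,0,-1.5],2.8],[[0,0,0],[0,0,-1],2.8],[[0,0,0],[0,0,-0.6],2.8],[[0,0,0],[0,0,-0.4],2.8],[[0,0,0],[0,0,-0.4],2.8],[[0,0,0],[0,0,-0.2],2.8],[[0,0,0],[0,0,-0.1],2.8],[[0,0,0],[0,0,0],2.8],[[0,0,0],[0,0,0],2.8]]'
```

```text
clock: 19.25
tcp_pos: [0.6332, 0.1256, 0.0161]
orientation: [3.141, 0.001, 3.141]
wrist_force: [0.5, 0.1, -2.9]
opening: 0.368
```

```bash
python3 -m handwheel '[[[0,0,0],[0,0,-0.1],2.8],[[0,0,0],[0,0,-0.05],2.8],[[0,0,0],[0,0,0],2.8],[[0,0,0],[0,0,0],7],[[0,0,0],[0,0,0],7],[[0,0,0],[0,0,0],7],[[0,0,0],[0,0,0],7],[[0,0,0],[0,0,0],7],[[0,0,0],[0,0,0],7],[[0,0,0],[0,0,1],7],[[0,0,0],[0,0,2],7],[[0,0,0],[0,0,3],9.4],[[0,0,0],[0,0,2],9.4],[[0,0,0],[0,0,0],9.4]]'
python3 -m handwheel '[[[0,0,0],[-3.4,1.2,0],9.4],[[0,0,0],[-3.4,1.2,0],9.4],[[0,0,0],[-3.4,1.2,0],9.4],[[0,0,0],[-3.4,1.2,0],9.4],[[0,0,0],[-3.3,1.2,0],9.4],[[0,0,0],[0,0,0],9.4],[[0,0,0],[0,0,0],9.4],[[0,0,0],[0,0,0],9.4]]'
python3 - <<'E'
from h import *;from cell import manip
s=manip.read_state();f=manip.grab_frame("wrist");cv2.imwrite("pics/w8.png",f["img"])
H,S,V=cv2.split(cv2.cvtColor(f["img"],cv2.COLOR_BGR2HSV))
q,a=blob(f,(H<25)&(S>50)&(V>80),(320,195));print("cork",q,a,ray(f,*q,.007,s))
E
```

```text
clock: 20.42
tcp_pos: [0.6364, 0.1259, 0.0997]
orientation: [3.141, 0.01, 3.141]
wrist_force: [-0.4, -1.1, 1.1]
opening: 0.922
clock: 21.08
tcp_pos: [0.4645, 0.1856, 0.0942]
orientation: [3.141, 0.002, 3.141]
wrist_force: [-0.5, -0.4, 0.2]
opening: 1.001
cork [317.03622697 198.92262914] 2889.0 [0.46485235 0.18306888 0.007     ]
```

View pics/w8.png

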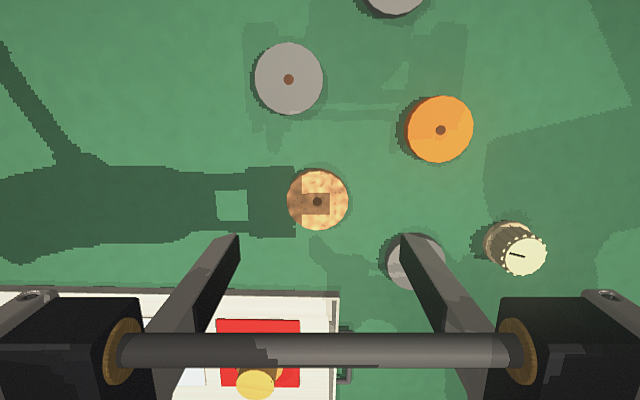

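Cork pad at (317,200), under the tool; the weight stands on red. I descend carefully for the thin cork, watching the force.

```bash
python3 -m handwheel '[[[0,0,0],[0,-0.2,-2],9.4],[[0,0,0],[0,0,-2],9.4],[[0,0,0],[0,0,-2],9.4],[[0,0,0],[0,0,-2],9.4],[[0,0,0],[0,0,-1],9.4],[[0,0,0],[0,0,-0.5],9.4],[[0,0,0],[0,0,-0.3],9.4],[[0,0,0],[0,0,-0.2],9.4],[[0,0,0],[0,0,0],9.4],[[0,0,0],[0,0,0],9.4]]' 12;python3 -m handwheel '[[[0,0,0],[0,0,-0.1],9.4],[[0,0,0],[0,0,0],9.4]]'; python3 -m handwheel '[[[0,0,0],[0,0,-0.1],9.4],[[0,0,0],[0,0,0],9.4]]'
python3 - <<'E'
from h import *;from cell import manip
g=manip.grab_frame("scene");k=manip.grab_frame("side")
a=cv2.resize(g["img"][150:250,350:470],None,fx=3.3,fy=3.3,interpolation=2);b=cv2.resize(k["img"][130:230,210:330],None,fx=3.3,fy=3.3,interpolation=2)
cv2.imwrite("pics/c9.png",np.hstack([a,b]))
E
```

```text
clock: 21.97
tcp_pos: [0.4646, 0.1836, -0.0055]
orientation: [3.141, 0.001, 3.141]
wrist_force: [-1.1, 0.0, 0.0]
opening: 1.002
clock: 22.13
tcp_pos: [0.4641, 0.1837, -0.0065]
orientation: [3.141, 0.001, 3.141]
wrist_force: [-0.6, -0.1, -0.5]
opening: 0.999
clock: 22.3
tcp_pos: [0.4637, 0.1836, -0.0078]
orientation: [3.141, 0.0, 3.141]
wrist_force: [-0.8, -0.0, -0.3]
opening: 0.998
```

View pics/c9.png

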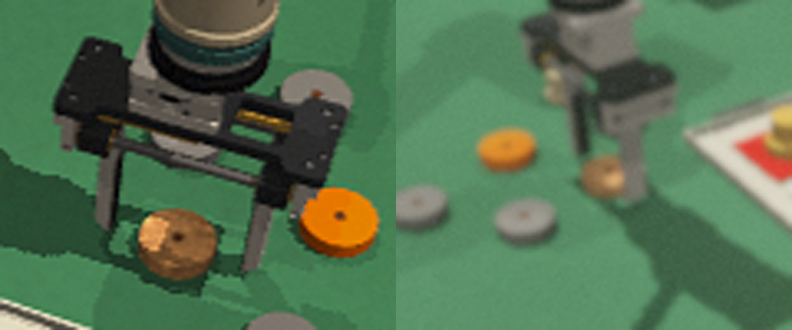

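The tips are now near the bench beside the cork, with no contact force. I grip and lift.

```bash
python3 -m handwheel '[[[0,0,0],[0,0,0],4.4],[[0,0,0],[0,0,0],4.4],[[0,0,0],[0,0,0],4.4],[[0,0,0],[0,0,0],4.4],[[0,0,0],[0,0,0],4.4],[[0,0,0],[0,0,0],4.4],[[0,0,0],[0,0,0],4.4],[[0,0,0],[0,0,0],4.4],[[0,0,0],[0,0,0],4.4]]' 12; python3 -m handwheel '[[[0,0,0],[0,0,0.5],4.4],[[0,0,0],[0,0,1.5],4.4],[[0,0,0],[0,0,3],4.4],[[0,0,0],[0,0,3],4.4],[[0,0,0],[0,0,0],4.4],[[0,0,0],[0,0,0],4.4]]'
```

```text
clock: 23.15
tcp_pos: [0.4638, 0.1836, -0.008]
orientation: [3.141, 0.0, 3.141]
wrist_force: [-0.8, -0.8, 0.2]
opening: 0.569
clock: 23.65
tcp_pos: [0.4652, 0.1839, 0.0738]
orientation: [3.14, 0.004, 3.141]
wrist_force: [0.2, 0.9, -0.4]
opening: 0.571
```

```bash
python3 -m handwheel '[[[0,0,0],[2.1,-2,0],4.4],[[0,0,0],[2.1,-2,0],4.4],[[0,0,0],[2.1,-2,0],4.4],[[0,0,0],[2.1,-2,0],4.4],[[0,0,0],[2.1,-2,0],4.4],[[0,0,0],[2.1,-2,0],4.4],[[0,0,0],[2.1,-2,0],4.4],[[0,0,0],[2,-1.9,0],4.4],[[0,0,0],[0,0,-1.5],4.4],[[0,0,0],[0,0,-1.5],4.4],[[0,0,0],[0,0,-1.5],4.4],[[0,0,0],[0,0,-1],4.4],[[0,0,0],[0,0,-0.6],4.4],[[0,0,0],[0,0,-0.4],4.4],[[0,0,0],[0,0,-0.4],4.4],[[0,0,0],[0,0,-0.2],4.4],[[0,0,0],[0,0,-0.1],4.4],[[0,0,0],[0,0,0],4.4],[[0,0,0],[0,0,0],4.4]]'
```

```text
clock: 25.23
tcp_pos: [0.6311, 0.0246, 0.0005]
orientation: [3.142, 0.001, 3.141]
wrist_force: [0.2, -0.2, 0.1]
opening: 0.568
```

Lower 1.5 mm, release, rise, and back off towards the robot so the final check has a clear view.

```bash
python3 -m handwheel '[[[0,0,0],[0,0,-0.1],4.4],[[0,0,0],[0,0,-0.05],4.4],[[0,0,0],[0,0,0],4.4],[[0,0,0],[0,0,0],7.2],[[0,0,0],[0,0,0],7.2],[[0,0,0],[0,0,0],7.2],[[0,0,0],[0,0,0],7.2],[[0,0,0],[0,0,0],7.2],[[0,0,0],[0,0,0.5],7.2],[[0,0,0],[0,0,1.5],7.2],[[0,0,0],[0,0,3],7.2],[[0,0,0],[0,0,4],7.2],[[0,0,0],[0,0,4],7.2],[[0,0,0],[0,0,4],7.2]]'
python3 -m handwheel '[[[0,0,0],[-3.5,0,0],7.2],[[0,0,0],[-3.5,0,0],7.2],[[0,0,0],[-3.5,0,0],7.2],[[0,0,0],[-3.5,0,0],7.2],[[0,0,0],[-3.5,0,0],7.2],[[0,0,0],[-3.5,0,0],7.2],[[0,0,0],[0,0,0],7.2],[[0,0,0],[0,0,0],7.2],[[0,0,0],[0,0,0],7.2]]'
python3 - <<'E'
from h import *;from cell import manip
s=manip.read_state();f=manip.grab_frame("wrist");g=manip.grab_frame("scene")
w=cv2.resize(f["img"],(480,300));c=cv2.resize(g["img"][150:330,170:500],None,fx=2.3,fy=2.3,interpolation=2)[:300]
cv2.imwrite("pics/w10.png",f["img"]);cv2.imwrite("pics/s10.png",cv2.resize(g["img"][150:330,170:500],None,fx=2.4,fy=2.4,interpolation=2))
im=g["img"];H,S,V=cv2.split(cv2.cvtColor(im,cv2.COLOR_BGR2HSV));ng=~((H>50)&(H<95)&(S>70))|(V<30)
M,p=cam(g)
def px(P): x=M.T@(np.array(P)-p);return g["cx"]-g["fx"]*x[0]/x[2],g["cy"]+g["fy"]*x[1]/x[2]
for n,P in dict(tin=(.627,-.175,.018),black=(.629,-.075,.023),cork=(.631,.025,.014),brass=(.633,.125,.025)).items(): print(n,"expected px",np.round(px(P),1))
for n,q,h,m in [("purple",(192,178),.011,ng),("ivory",(477,260),.016,ng),("black",px((.629,-.075,.023)),.023,V<50),("brass",px((.633,.125,.025)),.025,(H>10)&(H<32)&(S>110)),("cork",px((.631,.025,.014)),.014,(H<28)&(S>70)),("tin",px((.627,-.175,.018)),.018,(S<60))]:
    q,a=blob(g,m,q);print(n,q.round(1),a,ray(g,*q,h)[:2].round(4))
E
```

```text
clock: 26.4
tcp_pos: [0.6303, 0.0246, 0.1705]
orientation: [3.141, -0.0, 3.141]
wrist_force: [1.2, 0.2, 1.1]
opening: 0.768
clock: 27.15
tcp_pos: [0.4218, 0.0245, 0.1693]
orientation: [-3.141, 0.003, 3.141]
wrist_force: [0.4, -0.8, 0.1]
opening: 0.769
tin expected px [232.1 226.2]
black expected px [270.2 238.7]
cork expected px [310.9 255.7]
brass expected px [353.6 268.3]
purple [191.9 178.5] 312.5 [ 0.5276 -0.3514]
ivory [477.  260.7] 383.5 [0.5101 0.3619]
black [270.4 240.4] 271.0 [ 0.633  -0.0724]
brass [354.2 270.3] 424.0 [0.6372 0.1279]
cork [311.1 256. ] 433.0 [0.6317 0.0256]
tin [297.8 253.9] 12023.0 [ 0.6399 -0.0023]
```

View pics/s10.png

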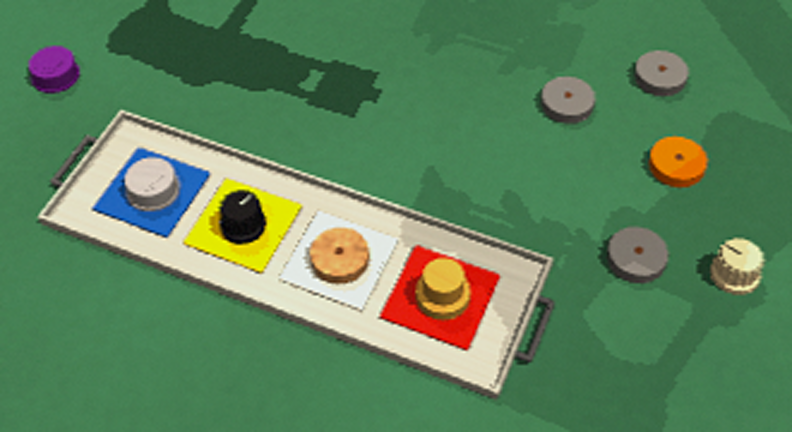

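All four stand upright and central on their pads, and the look-alikes have not moved. The tin mask merged with the tray, so that number is invalid, but the cap's pixels, about (233,226), match the expected (232,226). Handing in.

```bash
python3 -c "
from cell import manip;print(manip.sign_off())"
```

```text
the job is handed in; nothing more can be done
None
```

The caddy is packed and the job handed in at about 27 s on the robot clock: black knob on yellow, tin cap on blue, cork pad on white and brass weight on red. Each was lowered to within about 1 mm of its pad before I let go.

**Final checks**
- **Position:** the closing scene view shows all four upright. The knob, weight and cork pad measured within about 5 mm of their pad centres.
- **Look-alikes:** the ivory knob and purple cap are where they started, to within 0.2 mm. I left the grey and orange discs alone.

**What failed or disagreed**
- **First grasp missed:** my first attempt at the tin cap closed above it. The fingertips turned out to sit about 12 mm above the reported TCP, not 17 mm ahead of it as stated, so I gripped about 2.5 cm lower after that.
- **Tin cap measurement:** the final mask merged the cap with the tray, so its number is unusable. I judged the cap by eye; its pixels match the expected spot to about 1 px.

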